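Shut the water strainer's cover evenly

ROBOT

A 6-joint arm with a two-finger parallel gripper is mounted at the origin on the work surface. World frame = base frame: x ahead of the robot, y to its left, z up, the work surface at z = 0. Lengths are in m, angles in rad, forces in N, time in s.
With the tool pointing down it reaches from about 0.375 to 0.9 m from the base axis. Payload 3.1 kg.
Tool frame: the origin (TCP) lies midway between the tips of the shut fingers; the grasp point (between the pads) lies pinch_z behind it (pinch_z is the distance from the TCP to the grasp point, in m); y points along the fingers, z is the direction in which the jaws open and shut, and the axes are right-handed (so a half turn about y gives the same grasp; the last joint's range is limited). The gripper opens to 87 mm and grips with 3 to 60 N. Pads are 19 mm wide; open, the fingers measure 117 mm over their backs; the gripper's body (75 mm by 190 mm) begins 51 mm behind the grasp point.
Start: joints at [1.006, 0.527, 1.433, -0, 1.181, -0.178], TCP at [0.235, 0.579, 0.223] pointing down, gripper open.
Joint ranges: [-3.08, 3.08], [-0.75, 2.2], [0.22, 2.44], [-1.43, 4.57], [0, 2.65], [-2.85, 2.85]. Speed limits (rad/s): [2.79, 2.79, 3.14, 3.14, 3.14, 3.14].

INTERFACE

Orientations are given as a unit quaternion [x, y, z, w].
In Python, from rig import get_obs, camera, hand_in, pinch_z gives the robot as it stands. The module is installed in compiled form; this text tells all that it offers.
- The arm moves only by the tool arm_command, never from a script. Its argument "plan" is a list of rows, each a list of 2 entries, a list of its own where there are three numbers: the shift along the world's x, y, z in units of 25 mm (1.0 is 25 mm), then the turn about the world's z in units of 5 degrees (1.0 is 5 degrees). A call has 1 to 5 rows; each row is the pose to reach, as a shift and turn from the pose commanded when the call began; what a row does not reach only later rows make up. A row lasts 1/10 s, in which the tool goes at most 50 mm and 8.59 degrees, less where a joint would pass 70% of its speed; a pose out of reach is approached as far as the arm can. A call with a gripper value outside its range is refused whole. "fingers" is the opening, from -1 (shut) to 1 (fully open), set as the call begins (left out, the last holds). The fingers move at their own pace and stop on an object; "force" is the grip in N (left out, the last holds). Time passes only in rows, so rows that repeat a pose let the fingers close. It gives the time, the measured TCP pose, the force and the opening at its end, in the units of the state.
- get_obs(): the state, without advancing time (a new reading comes with each control period).
- camera(name): name is "scene" or "side" or "wrist"; returns a dict with "pixels" (480x640x3 uint8, red, green, blue), "camera_matrix" (3x3 intrinsics, pixels), "R" (3x3) and "t" (3): a world point X has camera coordinates R X + t. Camera axes: x right, y down, z forward; pixel columns grow to the right and rows downward; lengths in m; the calibration is good to about 2 mm. The wrist camera is an equidistant fisheye: a pixel r from the principal point sees the ray r / f radians off the axis. A picture is of the moment at which its call begins. There is no depth.
- hand_in(): hands the job in, once; it reports no verdict.
The state is a dict: "time": time; "q": joint angles; "joint_velocities": joint speeds; "joint_torque": joint torques, N m; "position": TCP position; "tool_rot": TCP orientation; "ft_force": force on the tool from outside, world axes, zero at the start; "moment": the same for the moment, N m; "grip_width": finger opening in m.
Only numpy, scipy, OpenCV 4.12 (cv2) and the standard library are available. Lean on these libraries where they do the work, as an engineer would, in place of code of your own. Each camera call takes 0.05 s, during which the arm holds its last target.

TASK

One of the two water strainers on the packing bench still has its cover standing up on four raised press studs. Shut it by pushing the studs straight down crosswise (one stud, the one diagonally opposite, then the other diagonal pair): first all four about half way, then a second round all fully home, so that the cover never goes down on one side first and ends flat and seated. Leave the other strainer, which is already shut, alone.

Things in the scene. Friction and masses are not known exactly. Their poses are not given: they have to be found in the camera images.
- housing: The strainer to be shut, fixed to the bench: grey plastic, 172 mm across its round rim, 80 mm tall, a pipe stub to either side along its x axis (to 100 mm from its centre). Origin: centre of its underside on the bench; z up. Four press studs at x, y = +-44 mm; a is diagonal to c, b to d. Push them with shut fingertips on the middle of the head; nothing needs gripping.
- cover: Its round aluminium cover, 172 mm across, 12 mm thick, a 7 mm tall brass vent plug in the middle. Origin: centre of its underside. A light spring holds it 20 mm above the rim (origin 100 mm above the bench; 80 mm when seated). The stud heads push it down after at most 2.5 mm of slack and tip it if they go down unevenly.
- stud_a (a joint): Press stud a, at (+44, +44) mm in the housing's frame: round black head, 30 mm across, 10 mm thick, on a steel shank. Joint value: metres pushed down, 0 = fully up, 0.0225 = home (hard stop); starts at 0 to 0.0025. Flat top of the head is 126.5 mm above the bench less this value. Takes about 7 to 12 N and stays where it is left (ratchet, no spring back)
- stud_b (a joint): Press stud b, at (-44, +44) mm in the housing's frame: round black head, 30 mm across, 10 mm thick, on a steel shank. Joint value: metres pushed down, 0 = fully up, 0.0225 = home (hard stop); starts at 0 to 0.0025. Flat top of the head is 126.5 mm above the bench less this value. Takes about 7 to 12 N and stays where it is left (ratchet, no spring back)
- stud_c (a joint): Press stud c, at (-44, -44) mm in the housing's frame: round black head, 30 mm across, 10 mm thick, on a steel shank. Joint value: metres pushed down, 0 = fully up, 0.0225 = home (hard stop); starts at 0 to 0.0025. Flat top of the head is 126.5 mm above the bench less this value. Takes about 7 to 12 N and stays where it is left (ratchet, no spring back)
- stud_d (a joint): Press stud d, at (+44, -44) mm in the housing's frame: round black head, 30 mm across, 10 mm thick, on a steel shank. Joint value: metres pushed down, 0 = fully up, 0.0225 = home (hard stop); starts at 0 to 0.0025. Flat top of the head is 126.5 mm above the bench less this value. Takes about 7 to 12 N and stays where it is left (ratchet, no spring back)
- shut_strainer: The other strainer, of the same make and size, fixed to the bench and already shut: its cover lies on the rim and its stud heads (tops 104 mm above the bench) are home and do not move. Origin: centre of its underside. Leave it alone.
Mind the look-alikes: they are no part of the job. What is shaped like the housing but pink or red is not meant.

How it is judged:
On the way:
1. first round done: all four studs are part of the way down (6 to 17 mm), none home yet (value of joint stud_a between 0.006 and 0.017 m and value of joint stud_b between 0.006 and 0.017 m and value of joint stud_c between 0.006 and 0.017 m and value of joint stud_d between 0.006 and 0.017 m), for 0.2 s.
At the end, for the whole second after the job is handed in: All four studs are home (more than 19 of their 22.5 mm down), and the cover is seated (within 4 mm of the rim) and flat (within 2 degrees) (value of joint each of stud_a, stud_b, stud_c, stud_d above 0.019 m and z of cover in the frame of housing below 0.084 m and angle between cover's own z axis and vertical below 0.035 rad); the robot touches nothing.
It fails at once if a stud is driven nearly home (over 17 mm) while another is hardly started (under 6 mm) (value of joint any of stud_a, stud_b, stud_c, stud_d above 0.017 m and value of joint any of stud_a, stud_b, stud_c, stud_d below 0.006 m).
It fails at once if first round not crosswise: two neighbouring studs are down over 6 mm while the two opposite them are both still up (under 4 mm) ((value of joint each of stud_a, stud_b above 0.006 m and value of joint each of stud_c, stud_d below 0.004 m) or (value of joint each of stud_b, stud_c above 0.006 m and value of joint each of stud_d, stud_a below 0.004 m) or (value of joint each of stud_c, stud_d above 0.006 m and value of joint each of stud_a, stud_b below 0.004 m) or (value of joint each of stud_d, stud_a above 0.006 m and value of joint each of stud_b, stud_c below 0.004 m)).
It fails at once if second round not crosswise: two neighbouring studs are home (over 18.5 mm) while the two opposite them are both under 15 mm ((value of joint each of stud_a, stud_b above 0.0185 m and value of joint each of stud_c, stud_d below 0.015 m) or (value of joint each of stud_b, stud_c above 0.0185 m and value of joint each of stud_d, stud_a below 0.015 m) or (value of joint each of stud_c, stud_d above 0.0185 m and value of joint each of stud_a, stud_b below 0.015 m) or (value of joint each of stud_d, stud_a above 0.0185 m and value of joint each of stud_b, stud_c below 0.015 m)).
It fails at once if the shut strainer is pressed with more than 8 N (contact force between any of the fingers, the arm and shut_strainer above 8 N).
It also fails if it takes over 58 s, if anything falls off the work surface, if the arm or the gripper's body presses on something with over 40 N, if the wrist force passes 120 N, or if a joint passes its speed limit or range.

## Working session

There is one attempt and no reset: what is moved stays moved. The work goes in short steps, Python scripts to look and compute and a tool call to move; the robot and the scene stay as the last step left them, time stands still between calls to the robot, and variables do not carry over. Pictures are saved under pics/ and viewed, and the job is handed in when it is done.

Besides the shell and the picture viewer there is one more tool, called after "Call:" by a JSON object that holds its "op" and its "data". arm_command: Moves the arm, as the interface text tells. Its arguments: {"type":"object","properties":{"plan":{"type":"array"},"fingers":{"type":"number"},"force":{"type":"number"}},"required":["plan"]}

```bash
mkdir -p pics; python3 - <<'E'
from rig import *
import cv2,pickle
o=get_obs();print(o,pinch_z)
d={}
for n in("scene","side","wrist"):
    c=camera(n);d[n]=c;cv2.imwrite(f"pics/{n}0.png",c["pixels"][:,:,::-1]);print(n,c["camera_matrix"],c["R"],c["t"])
pickle.dump(d,open("c0.pkl","wb"))
E
```

```text
{'time': 0.0, 'q': array([ 1.00649361e+00,  5.28494732e-01,  1.43391548e+00, -3.02541768e-05,
        1.18139474e+00, -1.78504286e-01]), 'joint_velocities': array([-8.43084481e-04,  1.45769156e-03,  5.04091051e-04, -6.65950690e-04,
        6.07165592e-04, -4.27041580e-05]), 'joint_torque': array([-9.64483988e-04, -4.40038455e+01, -1.76589561e+01,  6.30873931e-02,
        5.83639496e-02, -1.75105324e-04]), 'position': array([0.23476598, 0.57842975, 0.2215499 ]), 'tool_rot': array([ 0.69472455, -0.13582658,  0.13527728, -0.69325969]), 'ft_force': array([-0.2852231 , -0.66034562,  0.32910204]), 'moment': array([-0.00722202, -0.05606675,  0.05169577]), 'grip_width': 0.08704459679877755} 0.0187
scene [[458.56470086   0.         320.70273594]
 [  0.         458.56470086 233.79512306]
 [  0.           0.           1.        ]] [[ 0.74938205  0.66196863  0.01496885]
 [ 0.58147116 -0.64710456 -0.49309935]
 [-0.31672989  0.37822376 -0.86984422]] [-0.37461639 -0.28810633  1.11401837]
side [[518.26944265   0.         323.22039205]
 [  0.         518.26944265 231.19827899]
 [  0.           0.           1.        ]] [[ 0.89350442 -0.44894611 -0.00986081]
 [-0.32841344 -0.63832569 -0.69619317]
 [ 0.30625881  0.6252901  -0.71778676]] [-0.46107873  0.24285453  1.02302592]
wrist [[371.64829954   0.         322.62270169]
 [  0.         371.64829954 233.88931938]
 [  0.           0.           1.        ]] [[ 0.37714745  0.92615182 -0.00161272]
 [ 0.8982468  -0.36535863  0.24426576]
 [ 0.22563795 -0.09357283 -0.96970699]] [-0.62469228 -0.02901406  0.39070906]
```

View pics/scene0.png

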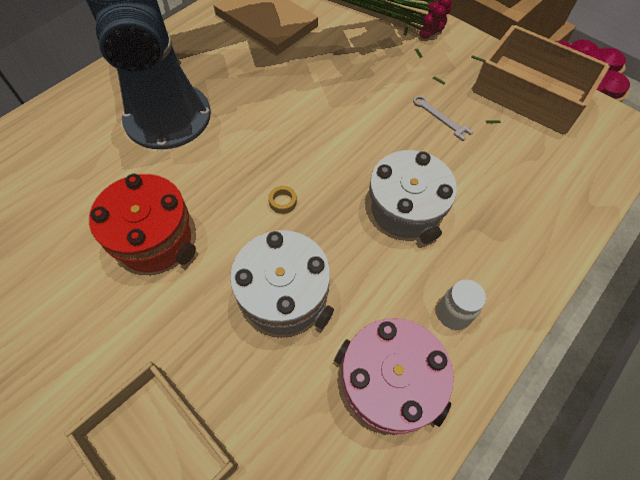

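View pics/side0.png

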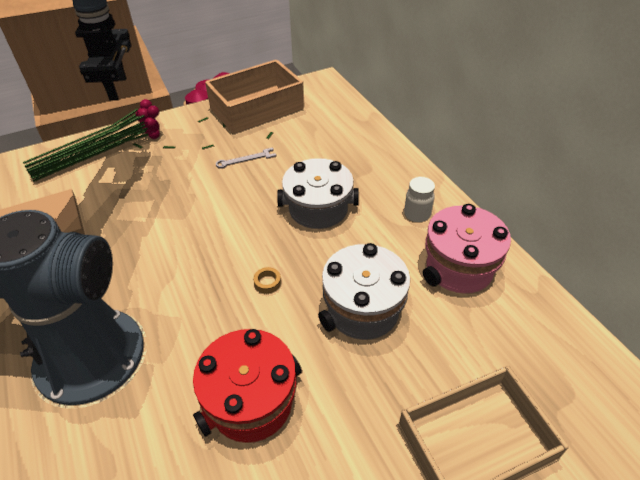

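View pics/wrist0.png

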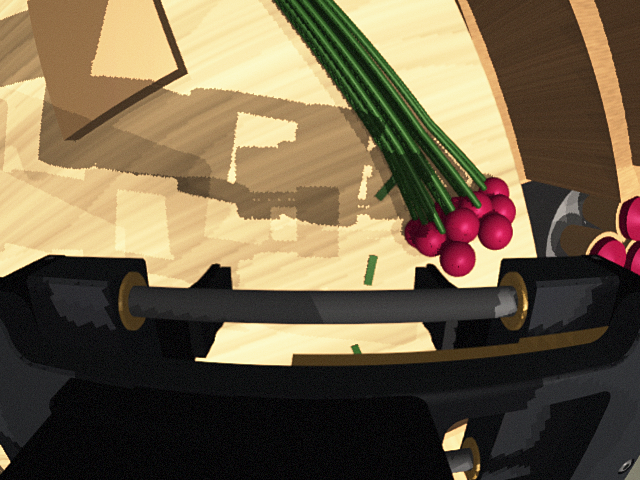

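Two grey candidates: scene (280,275) / side (365,285), and scene (413,185) / side (318,185). The red and pink ones are look-alikes. I'll enlarge both greys and triangulate their studs.

```bash
cat > h.py <<'E'
import numpy as np,cv2,pickle
def ray(c,u,v):
    K=c["camera_matrix"];d=c["R"].T@np.linalg.solve(K,[u,v,1.]);return -c["R"].T@c["t"],d/np.linalg.norm(d)
def tri(rs):
    A=np.zeros((3,3));b=np.zeros(3)
    for o,d in rs:
        P=np.eye(3)-np.outer(d,d);A+=P;b+=P@o
    x=np.linalg.solve(A,b);return x,max(np.linalg.norm((np.eye(3)-np.outer(d,d))@(x-o)) for o,d in rs)
def onz(r,z): return r[0]+r[1]*(z-r[0][2])/r[1][2]
E
python3 - <<'E'
from h import *
d=pickle.load(open("c0.pkl","rb"))
tiles=[]
for n,cs in (("scene",[(280,280),(413,195)]),("side",[(365,290),(318,190)])):
    im=d[n]["pixels"][:,:,::-1]
    tiles.append(np.hstack([cv2.resize(im[y-65:y+65,x-65:x+65],(400,300) if 0 else (300,300),interpolation=cv2.INTER_CUBIC) for x,y in cs]))
    for x,y in cs:
        sub=np.ascontiguousarray(im[y-65:y+65,x-65:x+65])
        hsv=cv2.cvtColor(sub,cv2.COLOR_BGR2HSV)
        g=hsv[:,:,2]
        # orange plug
        m=((hsv[:,:,0]>8)&(hsv[:,:,0]<28)&(hsv[:,:,1]>110)&(g>120)).astype(np.uint8)
        nn,l,s,c=cv2.connectedComponentsWithStats((g<90).astype(np.uint8))
        for i in range(1,nn):
            if 40<s[i,4]<600: print(n,(x,y),"dark",s[i],c[i]+[x-65,y-65])
cv2.imwrite("pics/crop1.png",np.vstack(tiles))
E
```

```text
scene (280, 280) dark [ 52  17  16  17 183] [274.63934426 240.        ]
scene (280, 280) dark [ 93  42  16  17 185] [315.49189189 265.16756757]
scene (280, 280) dark [ 20  54  18  17 194] [243.61340206 277.54639175]
scene (280, 280) dark [ 62  81  18  19 207] [285.42028986 305.09661836]
scene (413, 195) dark [ 68  22  14  14 132] [422.49242424 158.57575758]
scene (413, 195) dark [ 29  35  15  14 141] [384.10638298 171.70212766]
scene (413, 195) dark [ 89  54  16  15 154] [444.42857143 191.63636364]
scene (413, 195) dark [ 49  69  16  14 152] [404.69736842 205.82236842]
side (365, 290) dark [  1   0  37   5 122] [319.09016393 226.36885246]
side (365, 290) dark [ 63  18  14  14 133] [369.5037594 250.2556391]
side (365, 290) dark [123  34   7  28 123] [426.6097561  273.85365854]
side (365, 290) dark [ 27  37  15  14 144] [334.16666667 269.03472222]
side (365, 290) dark [ 91  46  15  14 148] [397.52702703 277.93918919]
side (365, 290) dark [ 54  67  15  15 155] [361.17419355 299.16774194]
side (318, 190) dark [41 37 11 10 81] [298.96296296 166.86419753]
side (318, 190) dark [77 36 11 10 79] [334.83544304 166.21518987]
side (318, 190) dark [40 60 12 11 96] [298.40625 190.625  ]
side (318, 190) dark [78 60 11 10 86] [336.04651163 190.        ]
side (318, 190) dark [110 118  14  12 117] [369.5042735  249.55555556]
```

View pics/crop1.png

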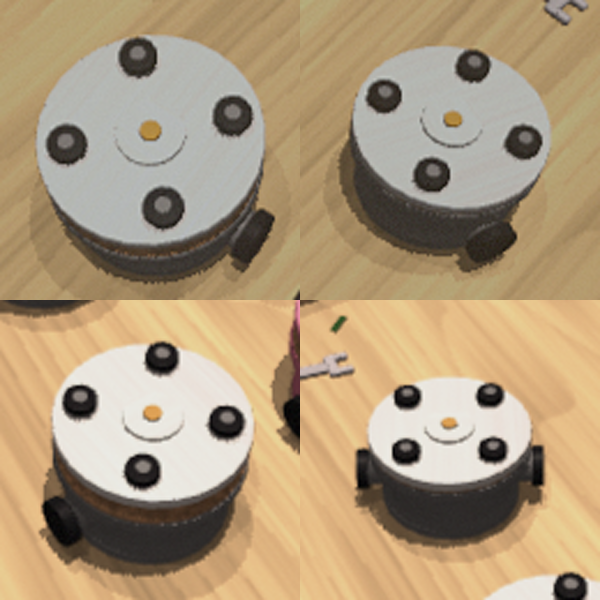

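The left one (scene 280,275 / side 365,285) has wood visible through the gap under its cover, so it is standing up and is the housing. The right one (413,185) has no gap, so it is already shut.

```bash
python3 - <<'E'
from h import *
d=pickle.load(open("c0.pkl","rb"))
def spots(n,ps):
    im=d[n]["pixels"];g=cv2.cvtColor(im,cv2.COLOR_RGB2GRAY).astype(float);out=[]
    for x,y in ps:
        X,Y=int(round(x)),int(round(y));s=g[Y-8:Y+9,X-8:X+9]
        hd=((s<90)).astype(np.uint8)
        nn,l,st,c=cv2.connectedComponentsWithStats(hd);i=1+np.argmax(st[1:,4])
        ct,_=cv2.findContours((l==i).astype(np.uint8),cv2.RETR_EXTERNAL,cv2.CHAIN_APPROX_NONE)
        f=np.zeros_like(hd);cv2.drawContours(f,ct,-1,1,-1)
        inner=cv2.erode(f,np.ones((3,3)),iterations=2).astype(bool)
        w=np.clip(s-np.percentile(s[inner],40),0,None)*inner
        yy,xx=np.mgrid[-8:9,-8:9]
        out.append((X+(w*xx).sum()/w.sum(),Y+(w*yy).sum()/w.sum()))
    return out
for A,B in (([(274.6,240),(315.5,265.2),(243.6,277.5),(285.4,305.1)],[(334.2,269),(369.5,250.3),(361.2,299.2),(397.5,277.9)]),
            ([(422.5,158.6),(384.1,171.7),(444.4,191.6),(404.7,205.8)],[(299,166.9),(298.4,190.6),(334.8,166.2),(336,190)])):
    P=[]
    for a,b in zip(spots("scene",A),spots("side",B)):
        x,e=tri([ray(d["scene"],*a),ray(d["side"],*b)]);P.append(x)
        print(np.round(a,1),np.round(b,1),x.round(4),round(e,4),onz(ray(d["scene"],*a),.125 if B[0][0]>300 else .104).round(4),onz(ray(d["side"],*b),.125 if B[0][0]>300 else .104).round(4))
    P=np.array(P);print("centre",P.mean(0),"dists",[round(np.linalg.norm(P[i]-P[j]),4) for i in range(4) for j in range(i)])
    print("edges deg",[np.degrees(np.arctan2(*(P[j]-P[i])[[1,0]])) for i,j in((0,1),(2,3),(0,2),(1,3))])
E
```

```text
[274.3 237.7] [334.2 266.5] [ 0.486  -0.1111  0.1217] 0.0005 [ 0.4878 -0.1127  0.125 ] [ 0.4846 -0.113   0.125 ]
[315.4 263.1] [370.  247.7] [ 0.5735 -0.0996  0.1212] 0.0004 [ 0.575  -0.1014  0.125 ] [ 0.5715 -0.1021  0.125 ]
[243.  275.8] [361.5 296.8] [ 0.4978 -0.1988  0.1203] 0.0006 [ 0.5001 -0.2004  0.125 ] [ 0.4957 -0.2012  0.125 ]
[285.2 303.4] [398.  275.5] [ 0.5852 -0.1871  0.121 ] 0.0007 [ 0.5868 -0.1887  0.125 ] [ 0.583 -0.189  0.125]
centre [ 0.5356432  -0.14915832  0.12106065] dists [np.float64(0.0883), np.float64(0.0885), np.float64(0.1248), np.float64(0.125), np.float64(0.0883), np.float64(0.0882)]
edges deg [np.float64(7.455070239463452), np.float64(7.600864547077642), np.float64(-82.3373285519537), np.float64(-82.39623348602146)]
[423.2 156.3] [299.  165.2] [0.5689 0.2362 0.0976] 0.0004 [0.5708 0.2315 0.104 ] [0.5658 0.2282 0.104 ]
[384.4 169.3] [298.4 188.8] [0.5305 0.1561 0.0983] 0.0002 [0.5324 0.1524 0.104 ] [0.528  0.1498 0.104 ]
[445.3 189.2] [335.2 164.5] [0.649  0.1975 0.0979] 0.0005 [0.65   0.1934 0.104 ] [0.6454 0.19   0.104 ]
[405.2 203.6] [336.2 188.1] [0.6102 0.1179 0.098 ] 0.0001 [0.6117 0.1141 0.104 ] [0.607  0.1116 0.104 ]
centre [0.58965617 0.17692411 0.09793333] dists [np.float64(0.0888), np.float64(0.0889), np.float64(0.1255), np.float64(0.1253), np.float64(0.0884), np.float64(0.0885)]
edges deg [np.float64(-115.66554425563255), np.float64(-115.97753368040902), np.float64(-25.812631071422164), np.float64(-25.584669828932714)]
```

S1 (0.486,-0.112), S2 (0.573,-0.101), S3 (0.498,-0.200) and S4 (0.585,-0.188) form an 88 mm square with 125 mm diagonals, as specified. The heights read about 5 mm low on both strainers, a consistent bias, because the known tops are 125 and 104 mm. The diagonals are S1–S4 and S2–S3. Moving to above S1.

Call:
{"op": "arm_command", "data": {"plan": [[[1.2, -1.6, 0], 0], [[2.4, -3.2, 0], 0], [[3.6, -4.8, 0], 0], [[4.8, -6.4, 0], 0], [[6, -8, 0], 0]], "fingers": -1, "force": 20}}

```text
time: 0.65
position: [0.3858, 0.3774, 0.2224]
tool_rot: [0.694, -0.135, 0.135, -0.694]
ft_force: [0.6, 0.9, 0.2]
grip_width: 0.055
```

Call:
{"op": "arm_command", "data": {"plan": [[[0.8, -1.8, 0], 0], [[1.6, -3.6, 0], 0], [[2.4, -5.4, 0], 0], [[3.2, -7.2, 0], 0], [[4, -9.2, 0], 0]]}}

```text
time: 1.15
position: [0.4843, 0.1508, 0.2225]
tool_rot: [-0.694, 0.135, -0.136, 0.694]
ft_force: [0.6, -0.2, 0.7]
grip_width: 0.0151
```

Call:
{"op": "arm_command", "data": {"plan": [[[0, -2, 0], 0], [[0, -4, 0], 0], [[0, -6, 0], 0], [[0, -8, 0], 0], [[0, -10, 0], 0]]}}

```text
time: 1.65
position: [0.4833, -0.0993, 0.2225]
tool_rot: [-0.694, 0.136, -0.136, 0.694]
ft_force: [0.7, -0.1, 0.0]
grip_width: 0.0003
```

Call:
{"op": "arm_command", "data": {"plan": [[[0, -0.4, -1], 0], [[0, -0.4, -2], 0], [[0, -0.4, -2.4], 0], [[0, -0.4, -2.4], 0], [[0, -0.4, -2.4], 0]]}}

```text
time: 2.15
position: [0.4841, -0.107, 0.1629]
tool_rot: [0.694, -0.135, 0.135, -0.694]
ft_force: [-0.5, 0.9, 0.7]
grip_width: 0.0003
```

```bash
python3 - <<'E'
from rig import *
import cv2,numpy as np
print(get_obs()["position"])
t=[]
for n,(x,y) in (("scene",(280,260)),("side",(365,270))):
    c=camera(n);t.append(cv2.resize(c["pixels"][y-75:y+75,x-75:x+75,::-1],(400,400),interpolation=cv2.INTER_CUBIC));print(get_obs()["position"])
cv2.imwrite("pics/h1.png",np.hstack(t))
E
```

```text
[ 0.48408773 -0.10700784  0.16293721]
[ 0.48443304 -0.10711814  0.16335996]
[ 0.48456776 -0.10714637  0.16356189]
```

View pics/h1.png

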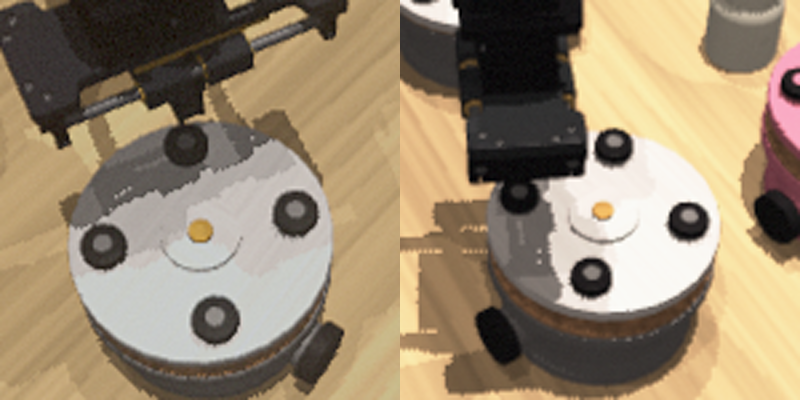

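The shut fingertips hang over S1 (scene about 255,240). A capped row in the second move left y 4 mm short, so I'm correcting that and then pressing S1 about 11 mm, tip to z = 0.1155.

Call:
{"op": "arm_command", "data": {"plan": [[[0.06, -0.2, -0.6], 0], [[0.06, -0.2, -1.2], 0], [[0.06, -0.2, -1.4], 0], [[0.06, -0.2, -1.5], 0], [[0.06, -0.2, -1.6], 0]]}}

```text
time: 2.75
position: [0.4853, -0.112, 0.1237]
tool_rot: [-0.694, 0.135, -0.135, 0.694]
ft_force: [-1.7, 2.0, 7.9]
grip_width: 0.0005
```

Call:
{"op": "arm_command", "data": {"plan": [[[0, 0, -0.1], 0], [[0, 0, -0.2], 0], [[0, 0, -0.3], 0], [[0, 0, -0.3], 0], [[0, 0, -0.3], 0]]}}

```text
time: 3.25
position: [0.4853, -0.112, 0.1166]
tool_rot: [0.694, -0.135, 0.136, -0.694]
ft_force: [-2.0, 0.8, 6.0]
grip_width: 0.0005
```

Contact force was 6–8 N and the tip stopped at 0.1166, so S1 is about 10 mm down. Next is the diagonal, S4.

Call:
{"op": "arm_command", "data": {"plan": [[[0, 0, 1.2], 0], [[1.4, -1.0, 1.2], 0], [[2.8, -2.0, 1.2], 0], [[3.98, -3.04, 1.2], 0], [[3.98, -3.04, 1.2], 0]]}}

```text
time: 3.75
position: [0.5903, -0.1928, 0.1469]
tool_rot: [0.695, -0.133, 0.139, -0.693]
ft_force: [-0.4, 0.7, 0.0]
grip_width: 0.0007
```

Call:
{"op": "arm_command", "data": {"plan": [[[0, 0, -0.5], 0], [[0, 0, -0.7], 0], [[0, 0, -0.8], 0], [[0, 0, -0.9], 0], [[0, 0, -0.9], 0]]}}

```text
time: 4.25
position: [0.5826, -0.1868, 0.1227]
tool_rot: [-0.694, 0.137, -0.134, 0.694]
ft_force: [-1.9, 0.8, 4.7]
grip_width: 0.0004
```

Call:
{"op": "arm_command", "data": {"plan": [[[0, 0, -0.1], 0], [[0, 0, -0.2], 0], [[0, 0, -0.3], 0], [[0, 0, -0.3], 0], [[0, 0, -0.3], 0]]}}

```text
time: 4.75
position: [0.5827, -0.1868, 0.1157]
tool_rot: [-0.694, 0.137, -0.134, 0.694]
ft_force: [-2.9, 1.4, 7.1]
grip_width: 0.0005
```

```bash
python3 - <<'E'
from rig import *
import cv2,numpy as np
t=[]
for n,(x,y) in (("scene",(280,260)),("side",(365,270))):
    c=camera(n);t.append(cv2.resize(c["pixels"][y-75:y+75,x-75:x+75,::-1],(400,400),interpolation=cv2.INTER_CUBIC));print(get_obs()["position"])
cv2.imwrite("pics/h2.png",np.hstack(t))
E
```

```text
[ 0.58264812 -0.18679543  0.11567631]
[ 0.58265353 -0.18679668  0.11568953]
```

View pics/h2.png

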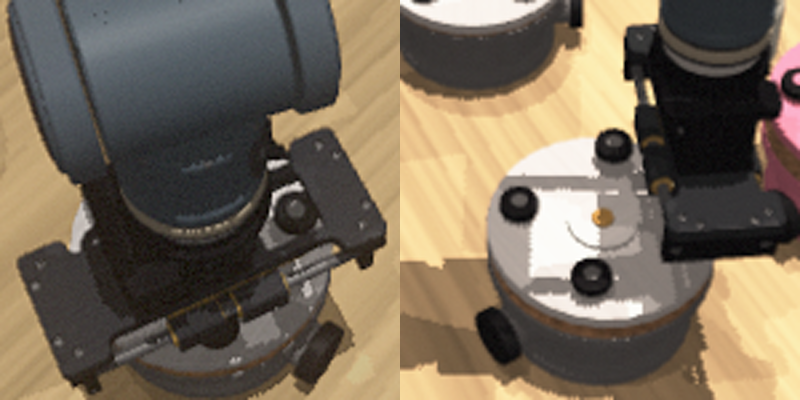

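The tip sits on S4, S1's head is visibly lower, and S2 and S3 are still up. Next is S2, then S3.

Call:
{"op": "arm_command", "data": {"plan": [[[0, 0, 1.2], 0], [[-0.2, 1.6, 1.2], 0], [[-0.48, 3.3, 1.2], 0], [[-0.48, 3.48, 1.2], 0], [[-0.48, 3.48, 1.2], 0]]}}

```text
time: 5.35
position: [0.5717, -0.0994, 0.1449]
tool_rot: [-0.694, 0.135, -0.134, 0.694]
ft_force: [-0.5, -0.6, 0.3]
grip_width: 0.0007
```

Call:
{"op": "arm_command", "data": {"plan": [[[0, 0, -0.5], 0], [[0, 0, -0.7], 0], [[0, 0, -0.8], 0], [[0, 0, -0.9], 0], [[0, 0, -0.9], 0]]}}

```text
time: 5.85
position: [0.5723, -0.1022, 0.1222]
tool_rot: [-0.694, 0.137, -0.136, 0.694]
ft_force: [-1.0, 0.0, 2.7]
grip_width: 0.0002
```

Call:
{"op": "arm_command", "data": {"plan": [[[0, 0, -0.1], 0], [[0, 0, -0.2], 0], [[0, 0, -0.3], 0], [[0, 0, -0.3], 0], [[0, 0, -0.3], 0]]}}

```text
time: 6.35
position: [0.5723, -0.1022, 0.1151]
tool_rot: [0.694, -0.136, 0.136, -0.694]
ft_force: [-1.2, -0.4, 5.2]
grip_width: 0.0006
```

Call:
{"op": "arm_command", "data": {"plan": [[[0, 0, 1.2], 0], [[-1.0, -1.3, 1.2], 0], [[-2.0, -2.6, 1.2], 0], [[-3.02, -3.96, 1.2], 0], [[-3.02, -3.96, 1.2], 0]]}}

```text
time: 6.85
position: [0.4947, -0.2045, 0.1445]
tool_rot: [0.694, -0.138, 0.137, -0.693]
ft_force: [0.8, 0.7, 0.4]
grip_width: 0.0005
```

Call:
{"op": "arm_command", "data": {"plan": [[[0, 0, -0.5], 0], [[0, 0, -0.7], 0], [[0, 0, -0.8], 0], [[0, 0, -0.9], 0], [[0, 0, -0.9], 0]]}}

```text
time: 7.35
position: [0.4973, -0.1993, 0.1222]
tool_rot: [-0.694, 0.135, -0.134, 0.694]
ft_force: [-0.8, 0.3, 0.3]
grip_width: 0.0009
```

Call:
{"op": "arm_command", "data": {"plan": [[[0, 0, -0.1], 0], [[0, 0, -0.2], 0], [[0, 0, -0.3], 0], [[0, 0, -0.3], 0], [[0, 0, -0.3], 0]]}}

```text
time: 7.85
position: [0.4975, -0.1993, 0.1153]
tool_rot: [-0.694, 0.135, -0.135, 0.694]
ft_force: [-2.4, 1.8, 5.7]
grip_width: 0.0001
```

All four should now be about 10–11 mm down. I'll back off and check.

Call:
{"op": "arm_command", "data": {"plan": [[[0, 0, 1.8], 0], [[0, 1.0, 3], 0], [[0, 3, 3], 0], [[0, 5, 3], 0], [[0, 7, 3], 0]]}}

```text
time: 8.35
position: [0.4976, -0.0231, 0.1902]
tool_rot: [-0.694, 0.135, -0.136, 0.694]
ft_force: [0.9, -0.6, 0.1]
grip_width: 0.0009
```

Call:
{"op": "arm_command", "data": {"plan": [[[0, 2, 0], 0], [[0, 4, 0], 0], [[0, 6, 0], 0], [[0, 6, 0], 0], [[0, 6, 0], 0]]}}

```text
time: 8.85
position: [0.4969, 0.1265, 0.1897]
tool_rot: [0.694, -0.134, 0.134, -0.694]
ft_force: [0.5, 0.5, -0.0]
grip_width: 0.0005
```

```bash
python3 - <<'E'
from rig import *
import cv2,numpy as np,pickle
print(get_obs()["position"]);t=[];d={}
for n,(x,y) in (("scene",(280,280)),("side",(365,280))):
    c=d[n]=camera(n);t.append(cv2.resize(c["pixels"][y-65:y+65,x-65:x+65,::-1],(400,400),interpolation=cv2.INTER_CUBIC))
pickle.dump(d,open("c1.pkl","wb"))
cv2.imwrite("pics/h3.png",np.hstack(t))
from h import *
for n,(x,y) in (("scene",(280,280)),("side",(365,290))):
    g=cv2.cvtColor(d[n]["pixels"],cv2.COLOR_RGB2GRAY)[y-65:y+65,x-65:x+65]
    nn,l,s,c=cv2.connectedComponentsWithStats((g<90).astype(np.uint8))
    for i in range(1,nn):
        if 40<s[i,4]<300: print(n,s[i],c[i]+[x-65,y-65])
E
```

```text
[0.49690352 0.12650201 0.18970636]
scene [ 53  19  15  17 170] [275.12352941 242.38823529]
scene [ 93  45  16  16 174] [315.53448276 267.81609195]
scene [ 21  57  17  17 185] [244.25945946 279.87027027]
scene [ 63  84  17  17 194] [285.96907216 307.19072165]
side [  0   0  39   7 198] [316.67676768 227.30808081]
side [122  10   8  53 226] [427.00884956 263.92477876]
side [ 63  22  14  13 123] [369.37398374 253.47154472]
side [ 28  40  14  14 141] [334.12056738 272.09219858]
side [ 90  49  15  14 145] [397.09655172 281.00689655]
side [ 54  70  15  15 152] [360.93421053 302.10526316]
```

View pics/h3.png

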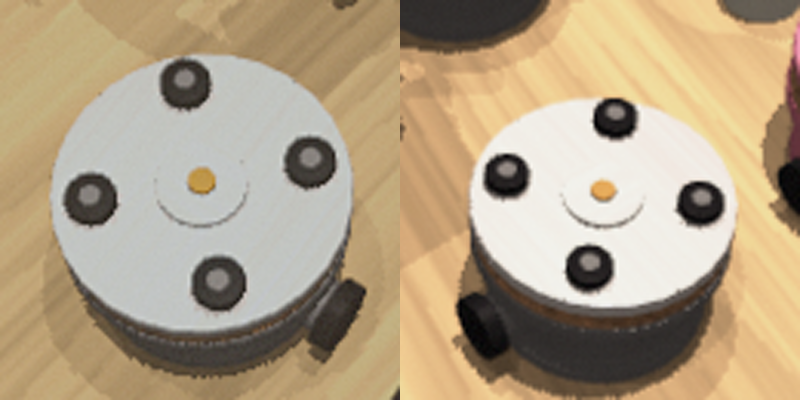

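The cover is level and all four heads dropped evenly, by about 2.3–3 px in both views, or roughly 8.5 mm. That matches the tip readings (10–11 mm with the initial offsets), so round one is done. Round two starts at S1.

Call:
{"op": "arm_command", "data": {"plan": [[[-0.1, -2, 0], 0], [[-0.2, -4, 0], 0], [[-0.3, -6, 0], 0], [[-0.4, -8, -0.4], 0], [[-0.47, -9.5, -1.4], 0]]}}

```text
time: 9.45
position: [0.4868, -0.1184, 0.1565]
tool_rot: [0.694, -0.135, 0.139, -0.693]
ft_force: [1.4, 1.1, 0.3]
grip_width: 0.0004
```

Call:
{"op": "arm_command", "data": {"plan": [[[0, 0, -0.8], 0], [[0, 0, -1.4], 0], [[0, 0, -1.6], 0], [[0, 0, -1.7], 0], [[0, 0, -1.8], 0]]}}

```text
time: 9.95
position: [0.4843, -0.1158, 0.1111]
tool_rot: [0.695, -0.136, 0.135, -0.693]
ft_force: [-5.4, -5.3, 10.9]
grip_width: 0.0003
```

Call:
{"op": "arm_command", "data": {"plan": [[[0, 0, -0.1], 0], [[0, 0, -0.2], 0], [[0, 0, -0.3], 0], [[0, 0, -0.36], 0], [[0, 0, -0.36], 0]]}}

```text
time: 10.45
position: [0.4844, -0.1158, 0.1041]
tool_rot: [0.695, -0.135, 0.135, -0.693]
ft_force: [-8.4, -6.0, 22.5]
grip_width: 0.0005
```

S1 is home, stopping at 0.1041 with 22 N. Next are S4, S2 and S3.

Call:
{"op": "arm_command", "data": {"plan": [[[0, 0, 1.4], 0], [[1.4, -1.0, 1.4], 0], [[2.8, -2.0, 1.4], 0], [[3.97, -3.02, 1.4], 0], [[3.97, -3.02, 1.4], 0]]}}

```text
time: 10.95
position: [0.5895, -0.1941, 0.1373]
tool_rot: [0.695, -0.134, 0.14, -0.693]
ft_force: [-0.2, 0.5, 0.4]
grip_width: 0.0005
```

Call:
{"op": "arm_command", "data": {"plan": [[[0, 0, 0], 0], [[0, 0, -0.3], 0], [[0, 0, -0.6], 0], [[0, 0, -0.8], 0], [[0, 0, -0.9], 0]]}}

```text
time: 11.45
position: [0.5832, -0.1873, 0.1134]
tool_rot: [-0.694, 0.137, -0.134, 0.694]
ft_force: [-3.5, 1.9, 9.0]
grip_width: 0.0
```

Call:
{"op": "arm_command", "data": {"plan": [[[0, 0, -0.1], 0], [[0, 0, -0.3], 0], [[0, 0, -0.4], 0], [[0, 0, -0.5], 0], [[0, 0, -0.5], 0]]}}

```text
time: 11.95
position: [0.5833, -0.1874, 0.1041]
tool_rot: [-0.694, 0.136, -0.134, 0.694]
ft_force: [-6.5, 2.3, 20.9]
grip_width: 0.0005
```

Call:
{"op": "arm_command", "data": {"plan": [[[0, 0, 1.4], 0], [[-0.2, 1.6, 1.4], 0], [[-0.48, 3.3, 1.4], 0], [[-0.48, 3.48, 1.4], 0], [[-0.48, 3.48, 1.4], 0]]}}

```text
time: 12.45
position: [0.5721, -0.0997, 0.1359]
tool_rot: [0.694, -0.135, 0.134, -0.694]
ft_force: [-0.8, -1.2, 0.0]
grip_width: 0.0006
```

Call:
{"op": "arm_command", "data": {"plan": [[[0, 0, 0], 0], [[0, 0, -0.3], 0], [[0, 0, -0.6], 0], [[0, 0, -0.8], 0], [[0, 0, -0.9], 0]]}}

```text
time: 12.95
position: [0.5723, -0.1021, 0.1131]
tool_rot: [0.694, -0.136, 0.135, -0.694]
ft_force: [-2.0, -1.4, 7.4]
grip_width: 0.0005
```

Call:
{"op": "arm_command", "data": {"plan": [[[0, 0, -0.1], 0], [[0, 0, -0.3], 0], [[0, 0, -0.4], 0], [[0, 0, -0.5], 0], [[0, 0, -0.5], 0]]}}

```text
time: 13.45
position: [0.5724, -0.1021, 0.104]
tool_rot: [0.694, -0.135, 0.135, -0.694]
ft_force: [-6.9, 0.1, 21.7]
grip_width: 0.0004
```

Call:
{"op": "arm_command", "data": {"plan": [[[0, 0, 1.4], 0], [[-1.0, -1.3, 1.4], 0], [[-2.0, -2.6, 1.4], 0], [[-3.02, -3.96, 1.4], 0], [[-3.02, -3.96, 1.4], 0]]}}

```text
time: 13.95
position: [0.4947, -0.204, 0.1357]
tool_rot: [0.694, -0.138, 0.137, -0.693]
ft_force: [0.4, -1.0, 0.4]
grip_width: 0.0005
```

Call:
{"op": "arm_command", "data": {"plan": [[[0, 0, 0], 0], [[0, 0, -0.3], 0], [[0, 0, -0.6], 0], [[0, 0, -0.8], 0], [[0, 0, -0.9], 0]]}}

```text
time: 14.45
position: [0.4973, -0.1991, 0.113]
tool_rot: [-0.694, 0.136, -0.135, 0.694]
ft_force: [-1.1, 1.2, 6.6]
grip_width: 0.0003
```

Call:
{"op": "arm_command", "data": {"plan": [[[0, 0, -0.1], 0], [[0, 0, -0.3], 0], [[0, 0, -0.4], 0], [[0, 0, -0.5], 0], [[0, 0, -0.5], 0]]}}

```text
time: 14.95
position: [0.4974, -0.1991, 0.104]
tool_rot: [-0.694, 0.135, -0.135, 0.694]
ft_force: [-5.1, 3.5, 24.7]
grip_width: 0.0005
```

Call:
{"op": "arm_command", "data": {"plan": [[[0, 0, 1.8], 0], [[0, 1.0, 3.4], 0], [[0, 3, 3.4], 0], [[0, 5, 3.4], 0], [[0, 7, 3.4], 0]]}}

```text
time: 15.45
position: [0.4972, -0.0233, 0.1862]
tool_rot: [-0.694, 0.135, -0.136, 0.694]
ft_force: [0.2, 0.4, -0.1]
grip_width: 0.0011
```

Call:
{"op": "arm_command", "data": {"plan": [[[0, 2, 0], 0], [[0, 4, 0], 0], [[0, 6, 0], 0], [[0, 6, 0], 0], [[0, 6, 0], 0]]}}

```text
time: 15.95
position: [0.4967, 0.1263, 0.1856]
tool_rot: [0.695, -0.134, 0.134, -0.694]
ft_force: [0.2, -1.0, 0.4]
grip_width: 0.0005
```

```bash
python3 - <<'E'
from rig import *
import cv2,numpy as np,pickle
print(get_obs()["position"]);t=[];d={}
for n,(x,y) in (("scene",(280,280)),("side",(365,280))):
    c=d[n]=camera(n);t.append(cv2.resize(c["pixels"][y-65:y+65,x-65:x+65,::-1],(400,400),interpolation=cv2.INTER_CUBIC))
cv2.imwrite("pics/h4.png",np.hstack(t))
from h import *
for n,(x,y) in (("scene",(280,280)),("side",(365,290))):
    g=cv2.cvtColor(d[n]["pixels"],cv2.COLOR_RGB2GRAY)[y-65:y+65,x-65:x+65]
    nn,l,s,c=cv2.connectedComponentsWithStats((g<90).astype(np.uint8))
    for i in range(1,nn):
        if 40<s[i,4]<300: print(n,s[i],c[i]+[x-65,y-65])
E
```

```text
[0.49667957 0.12630365 0.1856289 ]
scene [ 53  23  16  16 164] [275.61585366 245.4695122 ]
scene [ 93  47  16  17 170] [315.44705882 270.32941176]
scene [ 22  59  17  17 186] [245.13978495 282.41935484]
scene [ 63  86  17  18 192] [286.13541667 309.578125  ]
side [  0   0  39   7 198] [316.65656566 227.31818182]
side [122  10   8  53 227] [426.98678414 263.96475771]
side [ 62  26  14  13 122] [368.93442623 256.95901639]
side [ 27  44  14  14 132] [333.89393939 275.92424242]
side [ 90  53  14  14 142] [396.49295775 284.71126761]
side [ 54  73  15  15 153] [360.73202614 305.5620915 ]
```

View pics/h4.png

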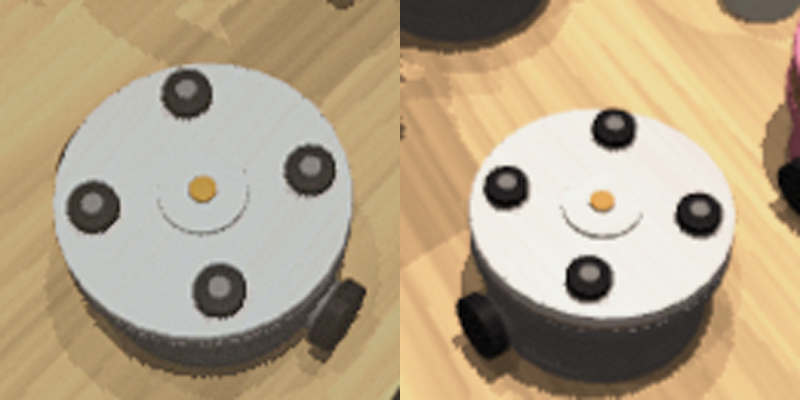

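The gap is closed, the cover is flat on the rim, and all four heads are down evenly, each with a hard stop at 0.104. The arm is clear, so I'm handing in.

```bash
python3 -c "
from rig import *
print(hand_in())"
```

```text
the job is handed in; nothing more can be done
None
```

The strainer that was still open is now shut, and I have handed the job in; `hand_in` gave no verdict.

- **First round:** I pressed all four studs crosswise to about 10–11 mm, doing one diagonal pair and then the other.
- **Second round:** In the same order, I pressed each stud to its hard stop. The fingertip stopped at z = 0.104 m with 21–25 N, which is the given home height.
- **Last check:** The scene and side pictures show no gap under the cover. It lies flat, and all four heads are at the same level. At hand-in the arm was clear, about 80 mm above the stud tops of the shut strainer, which it never touched. The robot clock read about 16 s of the 58 s allowed.

**Off along the way:**
- **Height bias:** Camera stud heights read about 5 mm low on both strainers, so I used the given heights instead.
- **Approach error:** One approach move fell 4 mm short, and I corrected it before the first contact.
- **Off-centre press:** In the second round the fingertip landed about 4 mm off the middle of the first stud, but still on the head, and that stud went fully home.

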